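# Jack up the near edge of a hardwood top and hold it

## Task

Pick up the small toe jack, stand it flat on the bench square to the near edge of the hardwood top, with its saddle centred under the ply pad at the pencilled crow's foot, and pump its handle until there are at least 12 mm of daylight between the top and the near bearer. Finish holding: on the last stroke keep the handle pressed right down, so that the load cannot drop back a notch while a workmate draws the bearer out. Let only the jack lift the top, do not shove the top along its bearers, and leave the other things on the bench where they are.

Things in the scene. Friction and masses are not known exactly. Their poses are not given: they have to be found in the camera images.
- jack_body (a point): Toe jack, loose, 0.9 kg, upright: dark base plate 172x80x6 mm, aluminium housing 62 (x) by 32 mm (y), top 145 mm up. Point: mid-housing, 125 mm above the base's underside, over the centre of mass; grip the side faces here (32 mm across y). x to the toe, -x to the handle, z up. From here the base reaches +81/-91 mm in x, the housing +-31, the toe +81, the raised handle -128.
- saddle_top (a point): The jack's saddle: a steel toe 50 mm long (x), 40 wide, 10 thick, sticking out of the foot of the housing. Point: middle of its ribbed top face, 61 mm towards the jack's +x from jack_body and, saddle down, 101 mm lower (24 mm above the bench). The housing's front face is 30 mm behind it. Axes as jack_body.
- saddle (a joint): How far the saddle has risen, m: 0 down (as found), 0.054 at most. A full handle stroke raises it about 15 mm; when the handle comes up it settles on the notch below (notches every 6 mm) and stays, so a full stroke gains about 12 mm.
- handle_grip (a point): Pump handle: lever with a flat black rubber palm pad 50 mm long, 28 wide. Point: middle of the pad's upper face, 95 mm from the pin (26 mm behind jack_body in -x, 27.5 lower). Handle up, the lever rises at 0.55 rad away from the housing and the point is 153 mm high; right down it is level, the point 104 mm high and 18 mm further back. 3-5 N swings it empty, 8-13 N loaded; a spring lifts it.
- handle (a joint): Angle of the pump handle, rad: 0 up (as found, spring-held), 0.55 right down against its stop.
- lift_point (a point): Marked lift point: middle of the underside of a ply pad (40 mm deep from the edge, 70 along it, 6 thick) fixed below the near edge of the top, 20 mm in from the edge, 39 mm above the bench at first. Over it a pencilled V on the upper face, its tip at the edge, and a pencil line down the edge. x points from the edge in under the top, y along the edge, z up.
- top: Glued-up hardwood table top, a loose board 320 mm (x) by 460 mm (y) by 30 mm, about 3 kg, lying on two bearers, upper face 75 mm above the bench. Origin: on its underside at mid-length, straight over the near bearer, 75 mm in from the near edge, 45 mm high at first; its height minus 45 mm is the daylight. x from the near edge (the robot's side) to the far edge.
- bearers: Two softwood bearers under the top, fixed to the bench: each 38 mm wide, 400 mm long (y), 45 mm high; the near one begins 56 mm in from the top's near edge, the far one 241 mm in. Origin on the bench in the middle of the near one, below the top's origin. x as the top's.
- block_plane: Bystander: a steel block plane, 155 x 48 mm, 48 mm high. Origin in the middle of its sole.
- hole_saw: Bystander: a white hole saw standing mouth up, 68 mm across, 42 mm high, a pilot bit rising to 70 mm. Origin in the middle of its underside.
- mallet: Bystander: a wooden mallet, handle 200 mm along x, head 60 x 110 x 70 mm with its middle 110 mm towards +x of the origin.
- offcuts: Bystander: two board offcuts lying one on the other, 220 x 90 x 44 mm. Origin in the middle of the underside.
Things that resemble listed ones, but are neither listed nor needed, are in the scene too. Leave any orange look-alike of the part that bears jack_body alone.

How it is judged:
On the way, in this order (a step that is already met when the one before it is completed fails the run):
1. the jack stands flat and square to the edge with its saddle under the marked pad, the top still down on its bearers (horizontal distance between saddle_top and lift_point below 0.014 m and angle between the x axis of jack_body and the x axis of bearers, either way round below 0.15 rad and height (world z) of jack_body below 0.129 m and angle between jack_body's own z axis and vertical below 0.04 rad and height (world z) of top below 0.047 m), for 0.3 s.
2. the saddle has taken the weight and begun to raise the top (contact force between saddle and top above 4 N and height (world z) of top above 0.048 m), for 0.1 s.
At the end, for the whole second after the job is handed in: Top at least 12 mm clear of the near bearer, on the saddle alone (over 4 N, arm not touching it), saddle within 17 mm of the mark, jack square to the bearers within 0.15 and upright within 0.05 rad, top shifted under 20 mm and still; fingers press the handle (over 2 N), down past 0.47 rad (height (world z) of top above 0.057 m and value of joint handle above 0.47 rad and contact force between the fingers and handle above 2 N and contact force between saddle and top above 4 N and contact force between each of the arm, the fingers and top below 0.5 N and horizontal distance between saddle_top and lift_point below 0.017 m and angle between the x axis of jack_body and the x axis of bearers, either way round below 0.15 rad and angle between jack_body's own z axis and vertical below 0.05 rad and horizontal distance between top and bearers below 0.02 m and linear speed of top below 0.02 m/s); the arm keeps its last pose, push and grip.
It fails at once if the arm or its fingers pushed or lifted the top themselves (contact force between any of the fingers, the arm and top above 6 N).
It fails at once if the top was shoved along its bearers (horizontal distance between top and bearers above 0.025 m).
It fails at once if a bystander was disturbed (distance of any of block_plane, hole_saw, mallet, offcuts from where it was at the start of the episode above 0.025 m).
It also fails if it takes over 58 s, if anything falls off the work surface, if the arm or the gripper's body presses on something with over 40 N, if the wrist force passes 120 N, or if a joint passes its speed limit or range.

## Robot

A 7-joint arm with a two-finger parallel gripper is mounted at the origin on the work surface. World frame = base frame: x ahead of the robot, y to its left, z up, the work surface at z = 0. Lengths are in m, angles in rad, forces in N, time in s.
With the tool pointing down it reaches from about 0.35 to 0.9 m from the base axis. Payload 8.1 kg.
Tool frame: the origin (TCP) lies where the fingers leave the gripper's body, on its centre line; the fingertips stand 73 mm ahead of it and the grasp point (between the pads) lies 54 mm ahead of it; z points along the fingers, y is the line along which they close (so a half turn about z gives the same grasp; the last joint's range is limited). The gripper opens to 85 mm and grips with 20 to 120 N. Pads are 22 mm wide; open, the fingers measure 114 mm over their backs; the gripper's body (76 mm by 85 mm) begins 54 mm behind the grasp point. The pads swing forward as they close: fully open they stand 13 mm farther back than shut.
Start: joints at [-0.103, 0.434, 0.025, 1.573, -0.012, 1.134, -0.075], TCP at [0.625, -0, 0.304] pointing down, gripper open.
Joint ranges: [-2.62, 2.62], [-0.44, 2.09], [-1.27, 1.32], [0.08, 2.57], [-1.32, 4.46], [0.12, 2], [-2.74, 2.74]. Speed limits (rad/s): [2.22, 2.22, 3.01, 3.01, 3.14, 3.14, 3.14].

## Interface

Orientations are given as a rotation vector (axis times angle).
In Python, from plant import manip gives the robot as it stands.
- The arm moves only by the tool jog_arm, never from a script. Its argument "increments" is one flat list of numbers, 7 for each row, row after row: the turn, a rotation vector about the tool's x, y, z in rad, then the shift along the tool's x, y, z in m, then the finger opening in m, from 0 to 0.0854. In form: [wx, wy, wz, dx, dy, dz, gripper, wx, wy, wz, dx, dy, dz, gripper, ...]. A call has 1 to 5 rows; each row is the pose to reach, as a shift and turn from the pose commanded when the call began, along the tool's axes at that moment; what a row does not reach only later rows make up. A row lasts 1/8 s, in which the tool goes at most 62.5 mm and 10.7 degrees, less where a joint would pass 70% of its speed; a pose out of reach is approached as far as the arm can. A call with a gripper value outside its range is refused whole. The fingers move at their own pace and stop on an object; "squeeze" is the grip in N (left out, the last holds). Time passes only in rows, so rows that repeat a pose let the fingers close. It gives the time, the measured TCP pose, the force, the opening and the grip force at its end, in the units of the state.
- manip.state(): the state, without advancing time (a new reading comes with each control period).
- manip.camera(name): name is "scene" or "side" or "wrist"; returns a dict with "img" (420x560x3 uint8, red, green, blue), "fx", "fy", "cx", "cy" (pixels), "dist_coeffs" ([k1, k2, p1, p2, k3] as OpenCV has them; the pictures are not rectified), "cam_to_world" (4x4, takes a point from camera to world coordinates); the wrist camera has in their place "T_tool_cam" (4x4, takes a point from camera to tool coordinates, whose origin is the TCP and whose axes are the flange's). Camera axes: x right, y down, z forward; pixel columns grow to the right and rows downward; lengths in m; the calibration is good to about 2 mm. A picture is of the moment at which its call begins: read the wrist's pose just before it. There is no depth.
- manip.finish_job(): hands the job in; it is judged then, once.
The state is a dict: "time": time; "joint_pos": joint angles; "joint_vel": joint speeds; "joint_efforts": joint torques, N m; "tcp_pos": TCP position; "tool_rot": TCP orientation; "force": force on the tool from outside, world axes, zero at the start; "ft_torque": the same for the moment, N m; "grip_width": finger opening in m; "gripper_force": force on a finger pad.
Only numpy, scipy, OpenCV 4.12 (cv2) and the standard library are available. Lean on these libraries where they do the work, as an engineer would, in place of code of your own. Each camera call takes 0.05 s, during which the arm holds its last target. There are 200 camera calls.

## Working session

There is one attempt and no reset: what is moved stays moved. The work goes in short steps, Python scripts to look and compute and a tool call to move; the robot and the scene stay as the last step left them, time stands still between calls to the robot, and variables do not carry over. Pictures are saved under pics/ and viewed, at most 10 in all, crops included, and the job is handed in when it is done.

Besides the shell and the picture viewer there is one more tool, called after ">>>" by a JSON object that holds its "api" and its "payload", one argument or row to a line. jog_arm: Moves the arm, as the interface text tells. Its arguments: {"type":"object","properties":{"increments":{"type":"array","items":{"type":"number"}},"squeeze":{"type":"number"}},"required":["increments"]}

```bash
mkdir -p pics
cat > h.py <<'E'
import numpy as np, cv2, pickle
from scipy.spatial.transform import Rotation as R
from plant import manip
def grab(name,fn):
    s=manip.state(); c=manip.camera(name)
    if 'T_tool_cam' in c:
        T=np.eye(4);T[:3,:3]=R.from_rotvec(s['tool_rot']).as_matrix();T[:3,3]=s['tcp_pos']
        c['cam_to_world']=T@np.array(c['T_tool_cam'])
    pickle.dump(c,open(f'pics/{fn}.pkl','wb')); cv2.imwrite(f'pics/{fn}.png',c['img'][:,:,::-1]); return c
def load(fn): return pickle.load(open(f'pics/{fn}.pkl','rb'))
def ray(c,uv):
    K=np.array([[c['fx'],0,c['cx']],[0,c['fy'],c['cy']],[0,0,1]])
    p=cv2.undistortPoints(np.array([[uv]],float),K,np.array(c['dist_coeffs'],float))[0,0]
    M=np.array(c['cam_to_world']); return M[:3,3],M[:3,:3]@np.array([p[0],p[1],1])
def onz(c,uv,z):
    o,d=ray(c,uv); return (o+d*(z-o[2])/d[2]).round(4)
def proj(c,P):
    M=np.linalg.inv(np.array(c['cam_to_world']));K=np.array([[c['fx'],0,c['cx']],[0,c['fy'],c['cy']],[0,0,1]])
    return cv2.projectPoints(np.array(P,float).reshape(-1,3),cv2.Rodrigues(M[:3,:3])[0],M[:3,3],K,np.array(c['dist_coeffs'],float))[0][:,0].round(1)
def tri(a,ua,b,ub):
    o1,d1=ray(a,ua);o2,d2=ray(b,ub)
    A=np.c_[d1,-d2];t=np.linalg.lstsq(A,o2-o1,rcond=None)[0]
    p,q=o1+d1*t[0],o2+d2*t[1]; return ((p+q)/2).round(4),np.linalg.norm(p-q).round(4)
E
python3 - <<'E'
from h import *
a=grab('scene','s1');b=grab('side','d1');w=grab('wrist','w1')
print(manip.state())
for c in(a,b,w):print(np.array(c['cam_to_world']).round(3),c['fx'])
cv2.imwrite('pics/m1.png',np.vstack([np.hstack([x['img'][:,:,::-1] for x in (a,b)])])[:, :])
E
```

```text
{'time': 0.15, 'joint_pos': array([-0.10257365,  0.43505002,  0.0249761 ,  1.57384877, -0.01160968,
        1.13401717, -0.07511634]), 'joint_vel': array([-0.00146922, -0.00217895,  0.0004638 , -0.0025467 ,  0.00055049,
        0.00322687,  0.00112421]), 'joint_efforts': array([ 1.93215681e-03, -6.70885992e+01,  1.02606665e+00, -3.16448736e+01,
        1.57136447e-02,  9.07747715e-03, -7.57739531e-05]), 'tcp_pos': array([ 6.24714978e-01, -5.26208313e-05,  3.03329459e-01]), 'tool_rot': array([-2.22103389e+00, -2.22077443e+00,  1.41449716e-03]), 'force': array([-0.11383189,  0.30843715,  0.37878121]), 'ft_torque': array([-0.0017322 , -0.00258377, -0.01470505]), 'gripper_force': 0.0, 'grip_width': 0.08529058058081093}
[[ 0.764  0.513 -0.392  1.077]
 [ 0.645 -0.594  0.48  -0.621]
 [ 0.013 -0.62  -0.785  1.24 ]
 [ 0.     0.     0.     1.   ]] 435.2992245973256
[[-0.997 -0.023  0.068  0.392]
 [-0.07   0.549 -0.833  1.544]
 [-0.019 -0.835 -0.549  1.052]
 [ 0.     0.     0.     1.   ]] 531.4317354790875
[[ 1.     0.    -0.002  0.624]
 [-0.    -0.949 -0.316  0.082]
 [-0.002  0.316 -0.949  0.373]
 [ 0.     0.     0.     1.   ]] 340.2649541592383
```

View pics/s1.png

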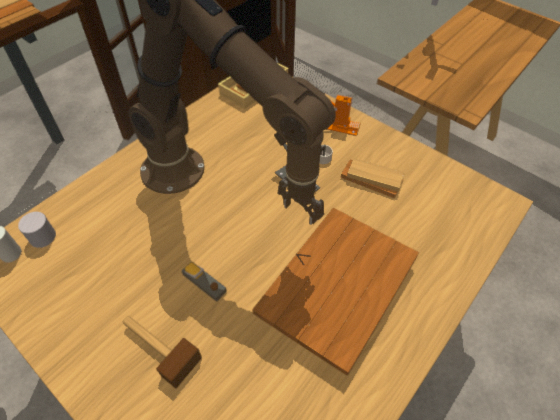

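View pics/d1.png

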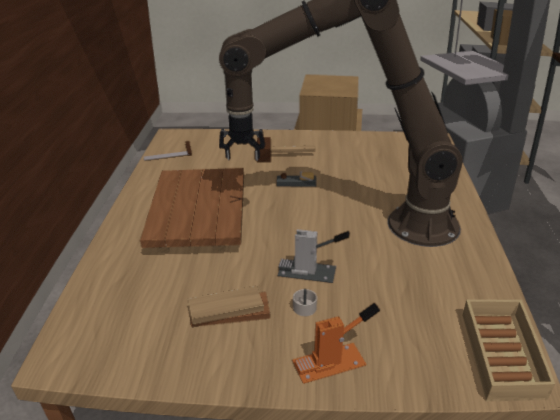

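The side view shows two candidates: an aluminium jack with a dark base at about (306,255), and an orange one at (330,345). The aluminium one fits the description; the orange one is the look-alike to leave alone. The V mark is near (236,198) in the side view and (300,258) in the scene view. I'll confirm in an enlarged crop.

Run:
```python
from h import *
b=load('d1');a=load('s1')
c1=cv2.resize(b['img'][220:290,260:360,::-1],None,fx=5,fy=5,interpolation=cv2.INTER_CUBIC)
c2=cv2.resize(b['img'][160:260,140:260,::-1],None,fx=2.3,fy=2.3,interpolation=cv2.INTER_CUBIC)
o=np.zeros((600,800,3),np.uint8);o[:350,:500]=c1;o[355:355+c2.shape[0],:c2.shape[1]]=c2[:245]
c3=cv2.resize(a['img'][235:280,280,None].repeat(1,1) if 0 else a['img'][235:275,270:330,::-1],None,fx=5,fy=5,interpolation=cv2.INTER_CUBIC)
o[360:560,300:600]=c3
cv2.imwrite('pics/c1.png',o)
for n,uv,z in [('base nearleft',(280,276),.006),('base right near',(334,280),.006),('housing top',(307,232),.145),('topNR',(244,170),.075),('topFR',(241,240),.075),('V',(231,197),.075)]:print(n,onz(b,uv,z))
for n,uv,z in [('L',(256,310),.075),('B',(348,365),.075),('R',(418,257),.075),('T',(334,212),.075),('V',(297,255),.075)]:print(n,onz(a,uv,z))
```

```text
base nearleft [0.4865 0.31   0.006 ]
base right near [0.3233 0.3214 0.006 ]
housing top [0.4075 0.2714 0.145 ]
topNR [ 0.6574 -0.2239  0.075 ]
topFR [0.6125 0.225  0.075 ]
V [ 0.6795 -0.0267  0.075 ]
L [ 0.6729 -0.2482  0.075 ]
B [ 0.9681 -0.2065  0.075 ]
R [0.9409 0.2171 0.075 ]
T [0.6315 0.1887 0.075 ]
V [ 0.6446 -0.0263  0.075 ]
```

View pics/c1.png

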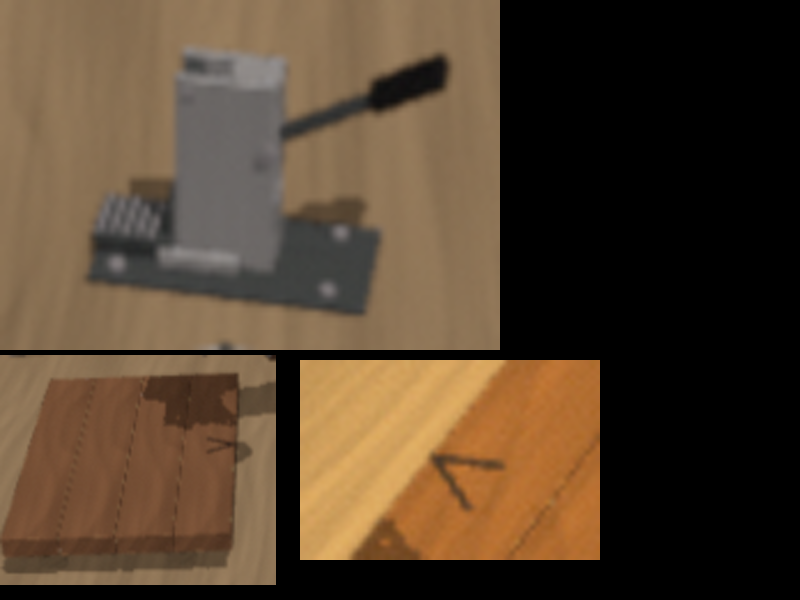

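View pics/w1.png

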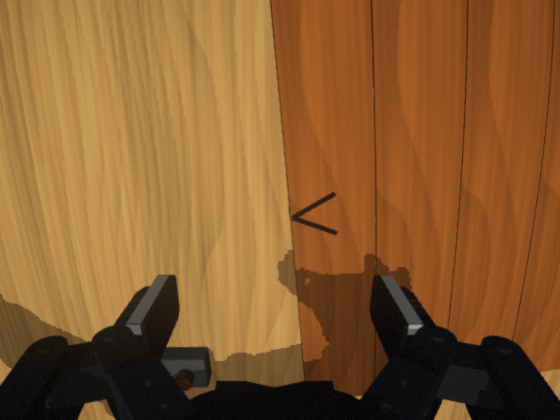

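The crop confirms the grey aluminium jack on its dark plate, with its toe to +x and its handle to -x. The wrist view shows the V tip at (291,217) and the top's edge running from (270,0) to (302,395).

Run:
```python
from h import *
a=load('s1');b=load('d1');w=load('w1')
print('V wrist',onz(w,(291,217),.075),'edge',onz(w,(270,1),.075),onz(w,(302,390),.075))
print('V tri',tri(a,(296.8,255.5),b,(235.5+0,197.5)))
p=onz(b,(278,276),.006);q=onz(b,(333,282.6),.006);r=onz(b,(336,266),.006);print('base',p,q,r)
print('housing top corners',[onz(b,u,.145) for u in [(296,235),(317,237),(317,231),(297,229.5)]])
print('pad',onz(b,(341,237),.15))
print('plane',[onz(a,u,.0) for u in [(182,268),(224,300)]], 'holesaw',onz(b,(305,312),0))
```

```text
V wrist [ 0.6394 -0.0234  0.075 ] edge [0.6205 0.157  0.075 ] [ 0.6558 -0.2353  0.075 ]
V tri (array([ 0.6549, -0.0272,  0.0764]), np.float64(0.018))
base [0.4926 0.3103 0.006 ] [0.3265 0.3335 0.006 ] [0.3158 0.2545 0.006 ]
housing top corners [array([0.4392, 0.2878, 0.145 ]), array([0.378 , 0.2951, 0.145 ]), array([0.3782, 0.2651, 0.145 ]), array([0.4373, 0.2599, 0.145 ])]
pad [0.309  0.2992 0.15  ]
plane [array([ 0.3628, -0.2729,  0.    ]), array([ 0.5486, -0.2644,  0.    ])] holesaw [0.4068 0.4561 0.    ]
```

>>> {"api": "jog_arm", "payload": {
  "increments": [0, 0, 0.18, 0.05, -0.039, 0, 0.085, 0, 0, 0.36, 0.1, -0.078, 0, 0.085, 0, 0, 0.54, 0.15, -0.117, 0, 0.085, 0, 0, 0.72, 0.2, -0.156, 0, 0.085, 0, 0, 0.9, 0.25, -0.195, 0, 0.085],
  "squeeze": 60
}}

```text
time: 0.78
tcp_pos: [0.442, 0.235, 0.3039]
tool_rot: [-2.951, -1.079, -0.0]
force: [0.3, 1.5, -0.3]
grip_width: 0.085
gripper_force: 0.0
```

>>> {"api": "jog_arm", "payload": {
  "increments": [0, 0, 0.18, 0, -0.02, 0, 0.085, 0, 0, 0.36, 0, -0.036, 0, 0.085, 0, 0, 0.54, 0, -0.036, 0, 0.085, 0, 0, 0.72, 0, -0.036, 0, 0.085, 0, 0, 0.806, 0, -0.036, 0, 0.085]
}}

```text
time: 1.4
tcp_pos: [0.4199, 0.261, 0.3038]
tool_rot: [3.137, -0.163, -0.0]
force: [0.2, -0.9, 0.0]
grip_width: 0.0848
gripper_force: 0.0
```

Run:
```python
from h import *
w=grab('wrist','w2');s=manip.state();print(s['tcp_pos'],R.from_rotvec(s['tool_rot']).as_matrix().round(3))
print(proj(w,[.408,.279,.145]))
```

```text
[0.41991442 0.2610198  0.30376395] [[ 0.994 -0.107 -0.   ]
 [-0.107 -0.994 -0.   ]
 [-0.     0.    -1.   ]]
[[252.5 234. ]]
```

View pics/w2.png

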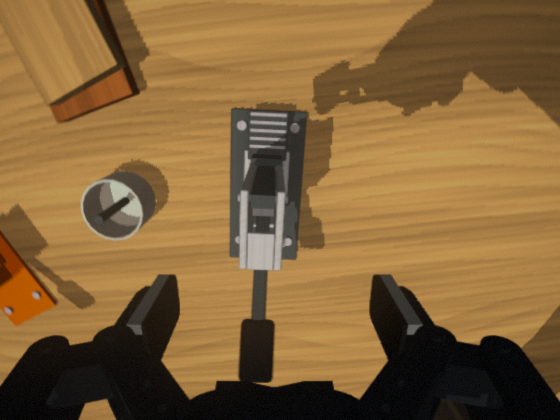

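The wrist view shows base corners at about (231,108), (308,112), (297,260) and (230,258). The housing's rear top edge runs (239,269)-(281,270), and the handle pad is at (257,350). The hole saw stands to the left at (115,208).

Run:
```python
from h import *
w=load('w2')
A,B,C,D=[onz(w,u,.006)[:2] for u in [(231,108),(308,112),(297,260),(230,258)]]
print(A,B,C,D)
yl=(A+B)/2-(C+D)/2; 
y2=A-B
print('len',np.linalg.norm(yl),np.linalg.norm(y2))
rt=[onz(w,u,.145)[:2] for u in [(239,269),(281,270)]];print('rear top',rt)
for yaw in(-.14,):
    x=np.array([np.cos(yaw),np.sin(yaw)]);y=np.array([-x[1],x[0]])
    print('from front',(A+B)/2-.081*x,'from rear',(rt[0]+rt[1])/2+.031*x)
print('yaw sides',[np.arctan2(*(p-q)[::-1]) for p,q in((A,D),(B,C))],np.arctan2(*(A-B)[::-1])-np.pi/2)
P=onz(w,(257,322),.14)[:2];print('pad',onz(w,(257,350),.153))
```

```text
[0.4948 0.2994] [0.4824 0.2199] [0.313  0.2456] [0.3239 0.3252]
len 0.1720874341722835 0.08046123290131713
rear top [array([0.3808, 0.2927]), array([0.3767, 0.2613])]
from front [0.4083925  0.27095299] from rear [0.4094467  0.27267416]
yaw sides [np.float64(-0.14983404528631458), np.float64(-0.15056377941329918)] -0.15472813103247351
pad [0.3106 0.2872 0.153 ]
```

>>> {"api": "jog_arm", "payload": {
  "increments": [0, 0, 0.043, -0.012, -0.01, 0.03, 0.085, 0, 0, 0.043, -0.012, -0.01, 0.075, 0.085, 0, 0, 0.043, -0.012, -0.01, 0.11, 0.085, 0, 0, 0.043, -0.012, -0.01, 0.125, 0.085, 0, 0, 0.043, -0.012, -0.01, 0.125, 0.085]
}}

```text
time: 2.08
tcp_pos: [0.4091, 0.272, 0.1786]
tool_rot: [3.133, -0.224, -0.002]
force: [0.0, 0.1, 0.6]
grip_width: 0.085
gripper_force: 0.0
```

>>> {"api": "jog_arm", "payload": {
  "increments": [0, 0, 0, 0, 0, 0, 0.02, 0, 0, 0, 0, 0, 0, 0.02, 0, 0, 0, 0, 0, 0, 0.02, 0, 0, 0, 0, 0, 0, 0.02, 0, 0, 0, 0, 0, 0, 0.02]
}}

```text
time: 2.7
tcp_pos: [0.4095, 0.2721, 0.1797]
tool_rot: [-3.133, 0.225, -0.001]
force: [-0.3, -1.2, 6.7]
grip_width: 0.0313
gripper_force: 59.3
```

>>> {"api": "jog_arm", "payload": {
  "increments": [0, 0, 0, 0, 0, -0.015, 0.02, 0, 0, 0, 0, 0, -0.03, 0.02, 0, 0, -0.04, 0.0175, 0.036, -0.03, 0.02, 0, 0, -0.08, 0.04, 0.085, -0.03, 0.02, 0, 0, -0.12, 0.06, 0.13, -0.03, 0.02],
  "squeeze": 80
}}

```text
time: 3.32
tcp_pos: [0.4503, 0.1334, 0.2097]
tool_rot: [-3.141, 0.033, -0.001]
force: [0.9, -0.2, -8.8]
grip_width: 0.0314
gripper_force: 82.3
```

```bash
cat > go.py <<'E'
from h import *
import sys
x,y,z,yaw=map(float,sys.argv[1:5]);s=manip.state()
M=R.from_rotvec(s['tool_rot']).as_matrix();T=np.array([[np.cos(yaw),np.sin(yaw),0],[np.sin(yaw),-np.cos(yaw),0],[0,0,-1]])
print('t',s['time'],'rot',R.from_matrix(M.T@T).as_rotvec().round(4),'shift',(M.T@(np.array([x,y,z])-s['tcp_pos'])).round(4),'F',s['force'],s['grip_width'])
E
python3 go.py .504 -.036 .209 .09
```

```text
t 3.325 rot [ 0.     -0.0006 -0.111 ] shift [0.0572 0.1682 0.0008] F [ 0.90601263 -0.24567323 -8.83496482] 0.031405471522724424
```

>>> {"api": "jog_arm", "payload": {
  "increments": [0, 0, -0.03, 0.014, 0.042, 0, 0.02, 0, 0, -0.07, 0.029, 0.088, 0, 0.02, 0, 0, -0.111, 0.045, 0.135, 0, 0.02, 0, 0, -0.111, 0.057, 0.168, 0, 0.02, 0, 0, -0.111, 0.057, 0.168, 0, 0.02]
}}

```text
time: 3.95
tcp_pos: [0.5038, -0.0379, 0.2097]
tool_rot: [3.137, 0.13, 0.002]
force: [-0.8, -0.2, -9.3]
grip_width: 0.0313
gripper_force: 83.1
```

```bash
python3 - <<'E'
from h import *
w=grab('wrist','w3');d=grab('side','d3')
o=np.hstack([w['img'][:,:,::-1][:, 60:500],cv2.resize(d['img'][150:300,130:260+60,::-1],(360,284))[:,:] if 0 else np.zeros((420,360,3),np.uint8)])
o[:300,440:]=cv2.resize(d['img'][150:300,140:320,::-1],(360,300),interpolation=cv2.INTER_CUBIC)
cv2.imwrite('pics/c3.png',o)
E
python3 go.py .504 -.036 .185 .09
```

```text
t 4.05 rot [-0.0005  0.0003 -0.0028] shift [0.0009 0.0018 0.0243] F [ 0.24205176  0.52615523 -9.17094698] 0.031049406672321398
```

View pics/c3.png

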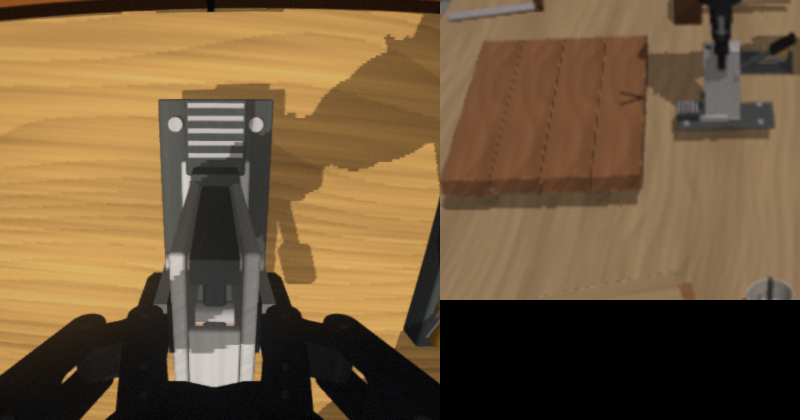

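Wrist view: saddle ribs span columns 246–305 and rows 100–157, and the edge's pencil line is at column 271 near row 5. The base looks level and square to the edge.

Run:
```python
from h import *
w=load('w3');s=manip.state();M=R.from_rotvec(s['tool_rot']).as_matrix()
z=s['tcp_pos'][2]-.054-.101
for u in [(246,129),(305,129),(275.5,101),(275.5,157)]:
  p=onz(w,u,z);print(u,p,(M.T@(p-s['tcp_pos'])).round(4))
for u in [(219,99),(333,99)]:
  p=onz(w,u,z-.018);print('base front',p,(M.T@(p-s['tcp_pos'])).round(4))
print('line',onz(w,(271,9),.045),onz(w,(271,1),.075))
print('edge',[onz(w,u,.045) for u in((70,18),(490,13))])
```

```text
(246, 129) [ 0.5636 -0.0138  0.0543] [ 0.0622 -0.0151  0.155 ]
(305, 129) [ 0.5667 -0.052   0.0543] [0.062  0.0232 0.155 ]
(275.5, 101) [ 0.5826 -0.0314  0.0543] [0.0796 0.0041 0.155 ]
(275.5, 157) [ 0.5469 -0.0344  0.0543] [0.0438 0.004  0.155 ]
base front [0.5808 0.0072 0.0363] [ 0.0812 -0.0345  0.173 ]
base front [ 0.5873 -0.0707  0.0363] [0.0809 0.0437 0.1729]
line [ 0.6381 -0.024   0.045 ] [ 0.6353 -0.0245  0.075 ]
edge [array([0.6263, 0.1055, 0.045 ]), array([ 0.6524, -0.1652,  0.045 ])]
```

>>> {"api": "jog_arm", "payload": {
  "increments": [0, 0, -0.006, 0, 0, 0.014, 0.02, 0, 0, -0.006, 0, 0, 0.025, 0.02, 0, 0, -0.006, 0.02, -0.001, 0.025, 0.02, 0, 0, -0.006, 0.045, -0.0015, 0.025, 0.02, 0, 0, -0.006, 0.07, -0.002, 0.025, 0.02]
}}

```text
time: 4.68
tcp_pos: [0.573, -0.0253, 0.1828]
tool_rot: [-3.138, -0.15, 0.002]
force: [0.4, -0.1, -8.6]
grip_width: 0.0312
gripper_force: 83.0
```

```bash
python3 go.py .598 -.0268 .184 .09
```

```text
t 4.675 rot [-0.0003  0.0015  0.0053] shift [ 0.0248  0.0039 -0.0013] F [ 0.43801466 -0.07935252 -8.62408308] 0.031171549580675965
```

>>> {"api": "jog_arm", "payload": {
  "increments": [0, 0, 0.003, 0.012, 0.001, 0, 0.02, 0, 0, 0.003, 0.0245, 0.002, 0, 0.02, 0, 0, 0.003, 0.0245, 0.002, 0, 0.02, 0, 0, 0.003, 0.0245, 0.002, 0.002, 0.02, 0, 0, 0.003, 0.0245, 0.002, 0.003, 0.02]
}}

```text
time: 5.3
tcp_pos: [0.5966, -0.026, 0.1807]
tool_rot: [-3.138, -0.143, 0.001]
force: [0.5, 0.5, -8.9]
grip_width: 0.0314
gripper_force: 83.1
```

```bash
python3 go.py .598 -.0268 .179 .09;  python3 - <<'E'
from h import *
w=grab('wrist','w4')
E
```

```text
t 5.3 rot [-0.0001  0.0008  0.0008] shift [0.0014 0.0009 0.0017] F [ 0.53901849  0.45906488 -8.92588586] 0.031412466916413716
```

View pics/w4.png

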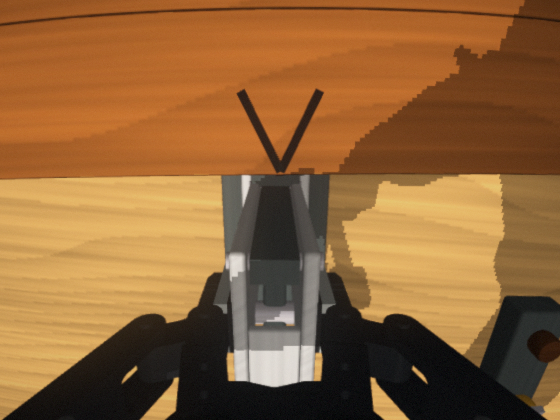

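The V tip is at (281,172). The base straddles it, spanning columns 222–328 at the edge.

Run:
```python
from h import *
w=load('w4');s=manip.state();M=R.from_rotvec(s['tool_rot']).as_matrix()
for u,z in [((281,172),.075),((222,176),.008),((328,176),.008),((100,176.5),.075),((500,173.5),.075)]:
  p=onz(w,u,z);print(u,p,(M.T@(p-s['tcp_pos'])).round(4))
```

```text
(281, 172) [ 0.6401 -0.0245  0.075 ] [0.0435 0.0025 0.1057]
(222, 176) [0.6191 0.0154 0.008 ] [ 0.0262 -0.0391  0.1727]
(328, 176) [ 0.6262 -0.0615  0.008 ] [0.0263 0.0381 0.1727]
(100, 176.5) [0.6292 0.0722 0.075 ] [ 0.0414 -0.0948  0.1057]
(500, 173.5) [ 0.6509 -0.1437  0.075 ] [0.0434 0.1222 0.1057]
```

>>> {"api": "jog_arm", "payload": {
  "increments": [0, 0, 0, 0.0015, 0, 0, 0.02, 0, 0, 0, 0.0015, 0, 0.001, 0.02, 0, 0, 0, 0.0015, 0, 0.002, 0.02, 0, 0, 0, 0.0015, 0, 0.0025, 0.02]
}}

```text
time: 5.85
tcp_pos: [0.599, -0.026, 0.1798]
tool_rot: [-3.138, -0.142, -0.001]
force: [-6.5, -1.2, 10.9]
grip_width: 0.0308
gripper_force: 85.5
```

>>> {"api": "jog_arm", "payload": {
  "increments": [0, 0, 0, 0, 0, -0.001, 0.04, 0, 0, 0, 0, 0, -0.001, 0.085, 0, 0, 0, 0, 0, -0.001, 0.085, 0, 0, 0, 0, 0, -0.001, 0.085, 0, 0, 0, 0, 0, -0.001, 0.085]
}}

```text
time: 6.48
tcp_pos: [0.5989, -0.0257, 0.1794]
tool_rot: [3.138, 0.143, 0.0]
force: [-0.4, 0.1, -0.1]
grip_width: 0.0851
gripper_force: 0.0
```

>>> {"api": "jog_arm", "payload": {
  "increments": [0, 0, 0, 0, 0, -0.03, 0.085, 0, 0, 0, 0, 0, -0.07, 0.085, 0, 0, 0, 0, 0, -0.07, 0.085]
}}

```text
time: 6.85
tcp_pos: [0.6005, -0.0259, 0.2526]
tool_rot: [-3.138, -0.143, -0.009]
force: [0.5, -0.1, 0.0]
grip_width: 0.0848
gripper_force: 0.0
```

Run:
```python
from h import *
w=grab('wrist','w5');d=grab('side','d5');s=manip.state();print(s['tcp_pos'],s['force'])
o=np.zeros((420,800,3),np.uint8);o[:,:440]=w['img'][:,60:500,::-1];o[:300,440:]=cv2.resize(d['img'][150:300,140:320,::-1],(360,300),interpolation=cv2.INTER_CUBIC)
cv2.imwrite('pics/c5.png',o)
```

```text
[ 0.59883045 -0.0257059   0.24957221] [ 0.54650258  0.25145684 -0.16847206]
```

View pics/c5.png

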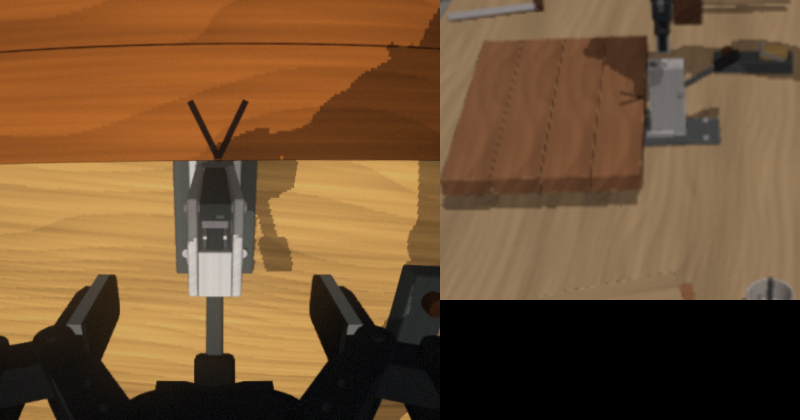

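>>> {"api": "jog_arm", "payload": {
  "increments": [0, 0, 0, -0.05, 0, 0, 0.02, 0, 0, 0, -0.1035, 0, 0, 0, 0, 0, 0, -0.1035, 0, 0, 0, 0, 0, 0, -0.1035, 0, 0, 0],
  "squeeze": 40
}}

```text
time: 7.45
tcp_pos: [0.496, -0.035, 0.2491]
tool_rot: [-3.138, -0.143, 0.0]
force: [0.6, -0.1, 0.8]
grip_width: 0.0119
gripper_force: 0.0
```

```bash
python3 go.py .4958 -.0355 .226 .09; python3 go.py .4785 -.037 .177 .09
```

```text
t 7.45 rot [-0.0001  0.      0.0012] shift [-0.0002  0.0005  0.0231] F [ 0.6230895 -0.0791507  0.8225043] 0.011886314027359946
t 7.45 rot [-0.0001  0.      0.0012] shift [-0.0176  0.0004  0.0721] F [ 0.6230895 -0.0791507  0.8225043] 0.011886314027359946
```

>>> {"api": "jog_arm", "payload": {
  "increments": [0, 0, 0, 0, 0, 0.012, 0, 0, 0, 0, 0, 0, 0.023, 0, 0, 0, 0, -0.005, 0, 0.031, 0, 0, 0, 0, -0.0085, 0, 0.038, 0, 0, 0, 0, -0.0125, 0, 0.047, 0]
}}

```text
time: 8.07
tcp_pos: [0.4839, -0.0362, 0.2023]
tool_rot: [3.138, 0.143, 0.003]
force: [5.4, 0.2, 3.3]
grip_width: -0.0
gripper_force: 2.5
```

>>> {"api": "jog_arm", "payload": {
  "increments": [0, 0, 0, -0.002, 0, 0.009, 0, 0, 0, 0, -0.004, 0, 0.017, 0, 0, 0, 0, -0.005, 0, 0.024, 0, 0, 0, 0, -0.005, 0, 0.0255, 0, 0, 0, 0, -0.005, 0, 0.0255, 0]
}}

```text
time: 8.7
tcp_pos: [0.4782, -0.0368, 0.177]
tool_rot: [-3.138, -0.143, 0.0]
force: [1.7, 0.8, 7.6]
grip_width: 0.0002
gripper_force: 4.3
```

>>> {"api": "jog_arm", "payload": {
  "increments": [0, 0, 0, 0.002, 0, -0.017, 0, 0, 0, 0, 0.008, 0, -0.034, 0, 0, 0, 0, 0.0175, 0, -0.053, 0, 0, 0, 0, 0.0175, 0, -0.06, 0, 0, 0, 0, 0.0175, 0, -0.06, 0]
}}

```text
time: 9.32
tcp_pos: [0.4946, -0.0353, 0.2363]
tool_rot: [-3.138, -0.143, 0.003]
force: [-0.0, -0.4, -0.4]
grip_width: 0.0005
gripper_force: 0.0
```

Run:
```python
from h import *
d=grab('side','d6');s=manip.state();print(s['tcp_pos'],s['force'])
cv2.imwrite('pics/c6.png',cv2.resize(d['img'][160:240,200:320,::-1],None,fx=6,fy=6,interpolation=cv2.INTER_CUBIC))
```

```text
[ 0.49452042 -0.03524749  0.23601215] [0.57624814 0.05578323 0.11761002]
```

View pics/c6.png

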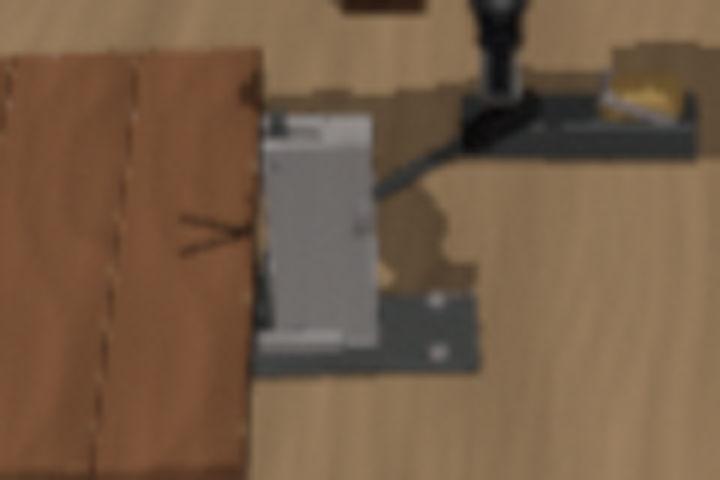

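The side view shows the jack upright in place and the handle sprung back up under the fingers at (500,120). Now stroke two.

>>> {"api": "jog_arm", "payload": {
  "increments": [0, 0, 0, 0, 0, 0.01, 0, 0, 0, 0, -0.004, 0, 0.018, 0, 0, 0, 0, -0.008, 0, 0.026, 0, 0, 0, 0, -0.012, 0, 0.034, 0, 0, 0, 0, -0.014, 0, 0.042, 0]
}}

```text
time: 10.0
tcp_pos: [0.4822, -0.0363, 0.1948]
tool_rot: [-3.138, -0.143, -0.003]
force: [0.1, 0.1, 11.6]
grip_width: 0.0002
gripper_force: 5.7
```

>>> {"api": "jog_arm", "payload": {
  "increments": [0, 0, 0, -0.002, 0, 0.009, 0, 0, 0, 0, -0.003, 0, 0.017, 0, 0, 0, 0, -0.003, 0, 0.018, 0, 0, 0, 0, -0.003, 0, 0.019, 0, 0, 0, 0, -0.003, 0, 0.019, 0]
}}

```text
time: 10.62
tcp_pos: [0.4794, -0.0366, 0.1766]
tool_rot: [-3.138, -0.143, -0.003]
force: [-3.1, 0.5, 21.0]
grip_width: -0.0003
gripper_force: 10.9
```

Load taken (21 N at the stop). Raise, then stroke three.

>>> {"api": "jog_arm", "payload": {
  "increments": [0, 0, 0, 0.002, 0, -0.017, 0, 0, 0, 0, 0.008, 0, -0.034, 0, 0, 0, 0, 0.016, 0, -0.053, 0, 0, 0, 0, 0.016, 0, -0.06, 0, 0, 0, 0, 0.016, 0, -0.06, 0]
}}

```text
time: 11.25
tcp_pos: [0.494, -0.0353, 0.2352]
tool_rot: [-3.138, -0.143, 0.002]
force: [0.3, -0.5, -0.3]
grip_width: -0.0002
gripper_force: 0.0
```

>>> {"api": "jog_arm", "payload": {
  "increments": [0, 0, 0, 0, 0, 0.01, 0, 0, 0, 0, -0.004, 0, 0.018, 0, 0, 0, 0, -0.008, 0, 0.026, 0, 0, 0, 0, -0.012, 0, 0.034, 0, 0, 0, 0, -0.014, 0, 0.042, 0]
}}

```text
time: 11.88
tcp_pos: [0.4815, -0.0364, 0.1936]
tool_rot: [-3.138, -0.143, -0.003]
force: [1.8, 0.6, 12.3]
grip_width: 0.0004
gripper_force: 5.7
```

>>> {"api": "jog_arm", "payload": {
  "increments": [0, 0, 0, -0.002, 0, 0.009, 0, 0, 0, 0, -0.003, 0, 0.017, 0, 0, 0, 0, -0.003, 0, 0.018, 0, 0, 0, 0, -0.003, 0, 0.019, 0, 0, 0, 0, -0.003, 0, 0.019, 0]
}}

```text
time: 12.5
tcp_pos: [0.4789, -0.0367, 0.1762]
tool_rot: [-3.138, -0.143, -0.005]
force: [-5.1, 1.3, 30.8]
grip_width: 0.0002
gripper_force: 15.8
```

Run:
```python
from h import *
d=grab('side','d7');a=grab('scene','s7');s=manip.state();print(s['tcp_pos'],s['force'])
o=np.zeros((600,720,3),np.uint8)
o[:,:]=cv2.resize(d['img'][155:255,190:310,::-1],(720,600),interpolation=cv2.INTER_CUBIC)
cv2.imwrite('pics/c7.png',o)
```

```text
[ 0.4789121  -0.03672258  0.17620414] [-5.59857476  1.34041371 31.00643721]
```

View pics/c7.png

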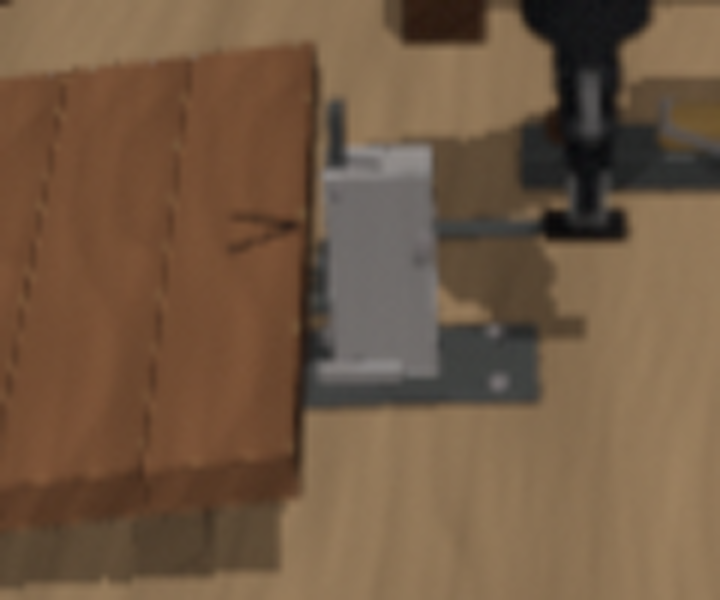

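The handle is level and pressed down with about 31 N. The V tip has risen about 6 px (≈24 mm), which gives about 18 mm of daylight, and the jack is upright and square. Handing in.

```bash
python3 -c "
from plant import manip
print(manip.finish_job())"
```

```text
the job is handed in; nothing more can be done
None
```

The job is handed in, with no verdict returned: the jack is square under the mark, the top has about 18 mm of daylight over the near bearer (estimated from the side camera), and the handle is held right down at about 31 N after the third stroke.

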